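# Hook the plug out of the pipe

## Robot

A 7-joint arm with a two-finger parallel gripper is mounted at the origin on the work surface. World frame = base frame: x ahead of the robot, y to its left, z up, the work surface at z = 0. Lengths are in mm, angles in rad, forces in N, time in s.
With the tool pointing down it reaches from about 425 to 950 mm from the base axis. Payload 4.7 kg.
Tool frame: the origin (TCP) lies at the very end of the fingers, on their centre line; the grasp point (between the pads) lies 19 mm behind it; z points along the fingers, y is the direction in which the jaws open and shut (so a half turn about z gives the same grasp; the last joint's range is limited). The gripper opens to 87 mm and grips with 3 to 60 N. Pads are 19 mm wide; open, the fingers measure 117 mm over their backs; the gripper's body (75 mm by 190 mm) begins 51 mm behind the grasp point.
Start: joints at [1.201, 0.469, -0.049, 1.532, 0.024, 1.141, -0.082], TCP at [225.66, -636.181, 222.573] pointing down, gripper open.
Joint ranges: [-2.59, 2.59], [-0.33, 1.99], [-1.39, 1.29], [0.1, 2.45], [-1.04, 4.18], [0.21, 1.99], [-2.66, 2.66]. Speed limits (rad/s): [2.57, 2.57, 3.14, 3.14, 3.14, 3.14, 3.14].

## Interface

Orientations are given as a unit quaternion [w, x, y, z].
In Python, from plant import robot, vision gives the robot as it stands.
- The arm moves only by the tool apply_moves, never from a script. Its arguments are lists of equal length, an entry for each row: "fingers": the closure, from -1 (fully open) to 1 (shut), so that 0 is half open; "dp": the shift along the tool's x, y, z in mm, a list of three; "rotation": the turn, a rotation vector about the tool's x, y, z in rad, a list of three. In form: {"fingers": [fingers, ...], "dp": [[dx, dy, dz], ...], "rotation": [[rx, ry, rz], ...]}. A call has 1 to 8 rows; each row is the pose to reach, as a shift and turn from the pose commanded when the call began, along the tool's axes at that moment; what a row does not reach only later rows make up. A row lasts 1/12 s, in which the tool goes at most 41.7 mm and 7.16 degrees, less where a joint would pass 70% of its speed; a pose out of reach is approached as far as the arm can. A call with a gripper value outside its range is refused whole. The fingers move at their own pace and stop on an object; "grip_force" is the grip in N (left out, the last holds). Time passes only in rows, so rows that repeat a pose let the fingers close. It gives the time, the measured TCP pose, the force and the opening at its end, in the units of the state.
- robot.read_state(): the state, without advancing time (a new reading comes with each control period).
- vision.read_camera(name): name is "scene" or "side" or "wrist"; returns (picture, depth): 480x640x3 uint8, red, green, blue; 480x640 float32, mm along the optical axis (not along the pixel's ray), 0 where there is no reading.
- vision.camera_info(name): a dict with "intrinsics" (3x3 intrinsics, pixels), "dist_coeffs" ([k1, k2, p1, p2, k3] as OpenCV has them; the pictures are not rectified), "eye" and "attitude" of the camera in the world. Camera axes: x right, y up, looking along -z (the intrinsics and any distortion apply to the point x, -y, -z); pixel columns grow to the right and rows downward; lengths in mm; the calibration is good to about 2 mm. A picture is of the moment at which its call begins: read the wrist's pose just before it. camera_info takes no time and is no camera call; for the wrist camera it gives the pose at the moment of the call.
- robot.finish_job(): hands the job in, once; it reports no verdict.
The state is a dict: "time": time; "joints": joint angles; "joint_vel": joint speeds; "tau": joint torques, N m; "position": TCP position; "tcp_rot": TCP orientation; "force": force on the tool from outside, world axes, zero at the start; "torque": the same for the moment, N m; "finger_gap": opening from 0.0 (shut) to 1.0 (fully open).
Only numpy, scipy, OpenCV 4.12 (cv2) and the standard library are available. Lean on these libraries where they do the work, as an engineer would, in place of code of your own. Each camera call takes 0.05 s, during which the arm holds its last target.

## Task

A round pipe stub and a square tube stub stand on the welding bench, each with a loose plug with a wire loop at the bottom. Use the hook tool to catch the loop of the plug in the round pipe, draw that plug up out of the pipe and set it down flat in the shallow tray, without dropping it or touching it with the fingers and without disturbing the plug in the square tube. Then unhook it and put the hook tool back in its stand, hanging upright as it was at the start.

Things in the scene. Friction and masses are not known exactly. Their poses are not given: they have to be found in the camera images.
- hook_tool: Hook hung by its guard disc (72 across, 5 thick) in the 50 x 40 hole of a fixed stand, top at 118. Origin: underside centre of disc; z up, x where the tip faces (at first away from the robot). Handle 26 x 26, sides along x, y, z = 5 to 70; grip from above. Rod 6 thick: shank at x = -11, bend lowest at x = 0, z = -109, tip at x = +11, its top z = -88; throat 16 wide under the handle. All mm
- plug: Grey disc 76 across, 14 thick, flat on the floor (6 above bench) of the fixed ROUND pipe: bore 110, outside 120, rim at 125; under 8 off its axis. Origin: underside centre, z up. Fixed upright arch of 5 mm copper rod in its y-z plane: legs at y = +-24, crest underside at z = 61, clear opening 47 high, 43 wide. 0.17 to 0.35 kg. On the hook its origin is 165 below the tool's. All mm
- spare_plug: Bystander to leave alone: a disc with wire arch of the same shape, size and frame as the other plug, lying on the floor of the fixed upright SQUARE tube stub: 120 x 120 mm outside, 110 x 110 mm inside, rim 125 mm above the bench.
- tray: Fixed shallow open steel tray, 200 mm along its x, 170 mm along its y, 28 mm high, walls and floor 4 mm thick (inner floor 4 mm above the bench). Origin: centre of its underside.
Mind the look-alikes: they are no part of the job. Leave any turquoise look-alike of the plug alone. There is more than one size of the hook_tool; the one meant has the size given above.

How it is judged (in metres and radians):
On the way:
1. the plug hangs on the hook, wholly above the round pipe's rim (height (world z) of plug above 0.128 m and contact force between hook_tool and plug above 0.5 N), for 0.2 s.
At the end, for the whole second after the job is handed in: The plug from the round pipe lies flat (within 10 degrees) and at rest inside the tray, and the hook tool hangs at rest in its stand, upright within 10 degrees and within 25 mm of where it started (x of plug in the frame of tray between -0.062 and 0.062 m and y of plug in the frame of tray between -0.047 and 0.047 m and z of plug in the frame of tray below 0.015 m and angle between each of plug, hook_tool's own z axis and vertical below 0.17 rad and linear speed of each of plug, hook_tool below 0.02 m/s and distance of hook_tool from where it was at the start of the episode below 0.025 m); the robot touches nothing.
It fails at once if the plug in the square tube is moved by more than 20 mm (distance of spare_plug from where it was at the start of the episode above 0.02 m).
It fails at once if the fingers touch the plug (contact force between the fingers and plug above 0.5 N).
It fails at once if the plug is dropped: it falls free of the hook faster than 0.9 m/s (a fall of over 40 mm) (linear speed of plug above 0.9 m/s and contact force between hook_tool and plug below 0.01 N).
It also fails if it takes over 61 s, if anything falls off the work surface, if the arm or the gripper's body presses on something with over 40 N, if the wrist force passes 120 N, or if a joint passes its speed limit or range.

## Working session

There is one attempt and no reset: what is moved stays moved. The work goes in short steps, Python scripts to look and compute and a tool call to move; the robot and the scene stay as the last step left them, time stands still between calls to the robot, and variables do not carry over. Pictures are saved under pics/ and viewed, and the job is handed in when it is done.

Besides the shell and the picture viewer there is one more tool, called after ">>>" as name(argument=value, ...), one argument or row to a line, values as JSON. apply_moves: Moves the arm, as the interface text tells. Its arguments: {"type":"object","properties":{"fingers":{"type":"array","items":{"type":"number"}},"dp":{"type":"array","items":{"type":"array","items":{"type":"number"}}},"rotation":{"type":"array","items":{"type":"array","items":{"type":"number"}}},"grip_force":{"type":"number"}},"required":["fingers","dp","rotation"]}

```bash
mkdir -p pics; ls; cat > h.py <<'E'
import numpy as np, cv2, pickle
from plant import robot, vision
from scipy.spatial.transform import Rotation as R
def att(info):
    a=np.array(info["attitude"],float)
    return a if a.shape==(3,3) else R.from_quat(a,scalar_first=True).as_matrix()
def snap(name,fn):
    info=vision.camera_info(name); p,d=vision.read_camera(name)
    pickle.dump((info,p,d),open(f'pics/{fn}.pkl','wb'))
    cv2.imwrite(f'pics/{fn}.png',p[:,:,::-1]); return info,p,d
def load(fn): return pickle.load(open(f'pics/{fn}.pkl','rb'))
def cloud(info,d):
    K=np.array(info["intrinsics"]);v,u=np.mgrid[0:480,0:640]
    pts=np.stack([u,v],-1).reshape(-1,1,2).astype(np.float64)
    n=cv2.undistortPoints(pts,K,np.array(info["dist_coeffs"],float)).reshape(480,640,2)
    c=np.stack([n[...,0]*d,-n[...,1]*d,-d],-1)
    return c@att(info).T+np.array(info["eye"])
def crop(fn,x0,y0,x1,y1,s,out):
    _,p,_=load(fn); cv2.imwrite(f'pics/{out}.png',cv2.resize(p[y0:y1,x0:x1,::-1],None,fx=s,fy=s,interpolation=cv2.INTER_CUBIC))
E
python3 - <<'E'
from h import *
print(robot.read_state())
for n in ("scene","side","wrist"):
    i,p,d=snap(n,n+"0"); print(n,i)
E
```

```text
pics
{'time': 0.0, 'joints': array([ 1.20111058,  0.46947287, -0.04860958,  1.53372104,  0.02410803,
        1.14099827, -0.08230307]), 'joint_vel': array([-2.47533956e-03,  2.36412309e-05, -5.90091309e-04, -1.36412127e-03,
        3.38869055e-04, -1.11232781e-03,  3.43364697e-04]), 'tau': array([-5.61662273e-04, -5.07978272e+01, -8.16806545e-02, -2.36154574e+01,
       -6.16118917e-02,  3.81313940e-02,  1.90939672e-04]), 'position': array([ 225.41253865, -635.59583686,  221.46682459]), 'tcp_rot': array([-9.85040834e-04,  9.85513861e-01,  1.69591914e-01, -2.07851295e-04]), 'force': array([ 0.41133629, -0.18362976, -0.3764344 ]), 'torque': array([0.00994534, 0.0218635 , 0.02299662]), 'finger_gap': 1.001948998295468}
scene {'intrinsics': array([[521.05916009,   0.        , 312.65848315],
       [  0.        , 521.05916009, 240.58465642],
       [  0.        ,   0.        ,   1.        ]]), 'dist_coeffs': array([-0.0142821,  0.       ,  0.       ,  0.       ,  0.       ]), 'eye': array([ 960.87680703, -560.82915356, 1113.02769769]), 'attitude': array([0.91835218, 0.27984941, 0.08792915, 0.26567283])}
side {'intrinsics': array([[532.41792166,   0.        , 321.80557474],
       [  0.        , 532.41792166, 238.92470561],
       [  0.        ,   0.        ,   1.        ]]), 'dist_coeffs': array([0.04222922, 0.        , 0.        , 0.        , 0.        ]), 'eye': array([511.92830034, 968.49210179, 637.79565962]), 'attitude': array([-0.01436858, -0.02211886,  0.51506235,  0.8567468 ])}
wrist {'intrinsics': array([[406.01912093,   0.        , 320.46437109],
       [  0.        , 406.01912093, 243.78600445],
       [  0.        ,   0.        ,   1.        ]]), 'dist_coeffs': array([-0.06723426,  0.        ,  0.        ,  0.        ,  0.        ]), 'eye': array([ 296.16925415, -611.19927367,  384.08711465]), 'attitude': array([ 0.80931413, -0.11142599,  0.08059121, -0.57105161])}
```

View pics/scene0.png

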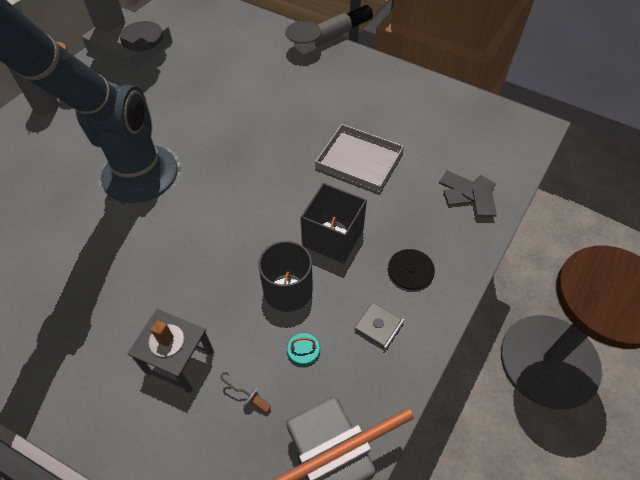

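View pics/side0.png

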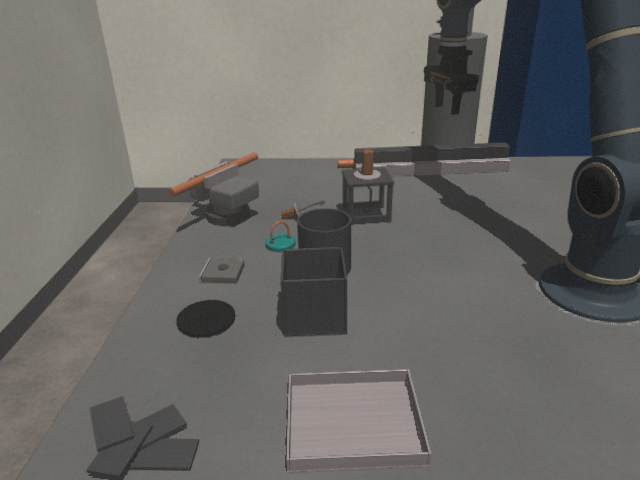

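View pics/wrist0.png

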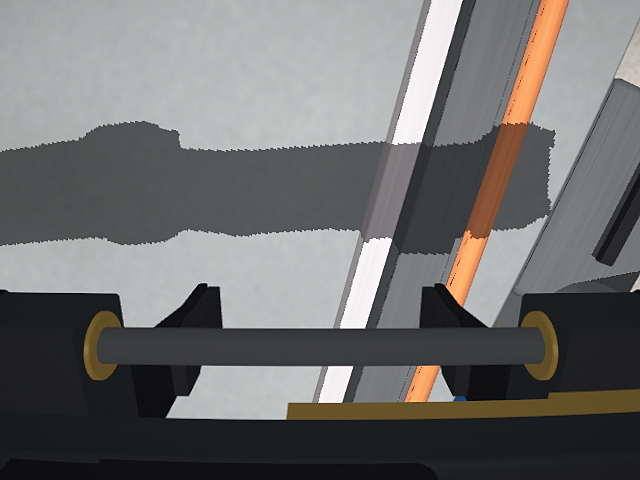

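The scene view shows the hung tool at (165,338), round pipe (286,272), square tube (333,222), tray (360,158), the turquoise decoy (304,348) and a loose small hook (245,395). Next I'll measure these.

```bash
python3 - <<'E'
from h import *
crop("scene0",110,220,350,420,3.3,"c1"); crop("side0",330,130,410,230,6,"c2")
i,p,d=load("scene0"); c=cloud(i,d)
def st(n,m):
    q=c[m]; print(n,len(q),q.mean(0).round(1),q.min(0).round(1),q.max(0).round(1))
V,U=np.mgrid[0:480,0:640]
reg=lambda a,b,e,f:(U>=a)&(U<=e)&(V>=b)&(V<=f)
z=c[...,2]
print("bench",np.median(z[300:310,100:110]))
m=reg(120,300,220,390)&(d>0)
for zz in range(100,205,5): 
    k=m&(z>zz)&(z<zz+5)
    if k.sum()>3: st(zz,k)
m=reg(250,230,325,320)&(z>118)&(z<132)
q=c[m][:,:2]; A=np.c_[2*q,np.ones(len(q))]; s=np.linalg.lstsq(A,(q**2).sum(1),rcond=None)[0]
print("pipe",s[:2],np.sqrt(s[2]+s[0]**2+s[1]**2),np.median(z[m]),q.min(0),q.max(0))
m=reg(295,180,370,250)&(z>118)&(z<132); q=c[m][:,:2].astype(np.float32); print("square",cv2.minAreaRect(q))
m=reg(310,120,410,200)&(z>20)&(z<34); q=c[m][:,:2].astype(np.float32); print("tray",cv2.minAreaRect(q),np.median(z[m]))
E
```

```text
bench 0.11966613192259956
100 9 [ 523.5 -364.7  102. ] [ 515.  -412.6  100.1] [ 531.9 -306.3  104.1]
105 12 [ 509.6 -378.1  108.6] [ 445.4 -426.5  106.8] [ 532.3 -313.5  110. ]
110 148 [ 482.  -378.5  113.6] [ 396.9 -431.   110.2] [ 535.4 -303.5  115. ]
115 1607 [ 473.1 -371.   117.8] [ 398.8 -430.3  115. ] [ 535.4 -305.   120. ]
120 784 [ 471.5 -369.3  122.1] [ 403.5 -429.2  120. ] [ 531.3 -304.7  125. ]
125 91 [ 475.4 -371.   126.1] [ 438.1 -402.8  125. ] [ 502.6 -334.1  129.9]
130 20 [ 476.2 -370.6  132.4] [ 461.6 -381.6  130.2] [ 480.9 -354.3  134.1]
135 18 [ 476.6 -373.5  137.7] [ 461.4 -382.2  135.1] [ 481.1 -358.4  139.8]
140 22 [ 474.8 -371.7  142.2] [ 460.5 -382.4  140.3] [ 480.5 -354.4  144.8]
145 20 [ 476.6 -371.5  147.5] [ 461.6 -381.7  145.1] [ 480.6 -358.3  149.7]
150 21 [ 474.7 -371.5  152.7] [ 458.2 -382.3  150.1] [ 481.1 -354.1  155. ]
155 19 [ 476.6 -371.5  157.6] [ 462.6 -381.7  155.1] [ 481.6 -357.2  160. ]
160 22 [ 476.1 -371.5  162.6] [ 460.5 -382.   160.6] [ 481.7 -355.7  164.5]
165 19 [ 475.4 -371.3  167.7] [ 461.6 -382.4  165.3] [ 481.5 -355.4  170. ]
170 20 [ 476.  -371.4  172.5] [ 459.8 -382.3  170.1] [ 481.2 -354.4  175. ]
175 23 [ 475.9 -371.8  177.5] [ 459.9 -381.9  175. ] [ 481.4 -356.7  179.8]
180 37 [ 473.4 -369.4  183.2] [ 456.2 -382.   180.1] [ 480.5 -354.1  184.9]
185 129 [ 467.7 -368.5  187.6] [ 453.2 -381.4  185.1] [ 480.1 -354.3  189.8]
190 12 [ 465.7 -371.1  190.8] [ 458.8 -378.2  190.1] [ 479.  -363.   192.4]
pipe [569.75546494 -86.80894999] 57.29518704862151 124.08344461242575 [ 508.59586639 -146.47748514] [630.04048233 -25.21472129]
square ((585.28564453125, 65.16607666015625), (121.15084075927734, 199.15960693359375), 4.8371357917785645)
tray ((505.9313049316406, 376.0406494140625), (202.9623565673828, 180.04615783691406), 4.873987197875977) 26.09451978869788
```

View pics/c1.png

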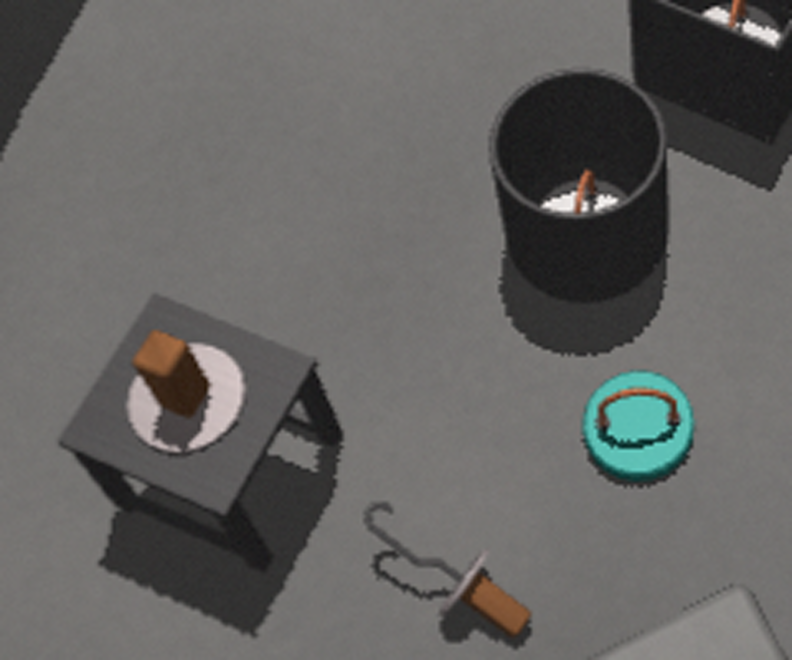

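View pics/c2.png

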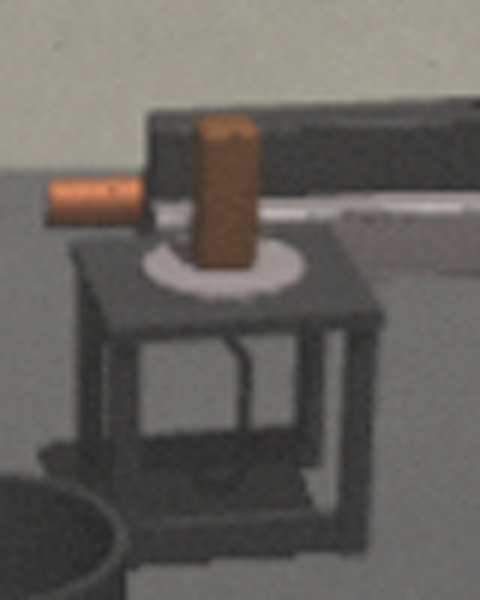

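```bash
cat >> h.py <<'E'
def go(x,y,z,yaw=None):
    s=robot.read_state(); T=R.from_quat(s["tcp_rot"],scalar_first=True)
    dp=T.inv().apply(np.array([x,y,z])-s["position"])
    X=T.apply([1,0,0]); y0=np.arctan2(X[1],X[0])
    if yaw is None: yaw=y0
    w=np.array([np.cos(yaw),np.sin(yaw),0]); tgt=R.from_matrix(np.stack([w,np.cross([0,0,-1],w),[0,0,-1]],1))
    print("t",round(s["time"],2),"pos",s["position"].round(1),"yaw",round(float(y0),3),"F",s["force"].round(1),"gap",round(s["finger_gap"],3),"dp",dp.round(1),"rot",(T.inv()*tgt).as_rotvec().round(3))
E
python3 - <<'E'
from h import *
i=vision.camera_info("wrist"); print(att(i))
go(396,-393,300)
E
```

```text
[[ 0.33480714  0.90639057  0.25760494]
 [-0.94228216  0.32289748  0.0885525 ]
 [-0.00291683 -0.27238455  0.96218405]]
t 0.15 pos [ 225.5 -635.7  221.7] yaw 0.341 F [ 0.3 -0.5  1.2] gap 0.999 dp [ 241.8 -171.9  -78. ] rot [-0.002  0.    -0.   ]
```

>>> apply_moves(
  fingers=[-1,-1,-1,-1,-1,-1,-1,-1],
  dp=[
    [35,-22,-40],
    [70,-44,-88],
    [105,-65,-88],
    [140,-87,-88],
    [175,-109,-88],
    [210,-130,-88],
    [245,-152,-88],
    [277,-172,-88],
  ],
  rotation=[
    [0,0,0],
    [0,0,0],
    [0,0,0],
    [0,0,0],
    [0,0,0],
    [0,0,0],
    [0,0,0],
    [0,0,0],
  ],
)

```text
time: 0.82
position: [416.1, -397.2, 310.6]
tcp_rot: [0.0, 0.986, 0.169, 0.0]
force: [1.2, -0.7, -0.5]
finger_gap: 0.998
```

>>> apply_moves(
  fingers=[-1,-1,-1],
  dp=[
    [0,0,0],
    [0,0,0],
    [0,0,0],
  ],
  rotation=[
    [0,0,0],
    [0,0,0],
    [0,0,0],
  ],
)

```text
time: 1.07
position: [414.9, -399.3, 310.3]
tcp_rot: [0.0, 0.986, 0.17, -0.0]
force: [-0.1, -0.5, 0.1]
finger_gap: 0.999
```

```bash
python3 - <<'E'
from h import *
snap("wrist","wrist1"); go(429,-381,310)
E
```

```text
t 1.12 pos [ 414.2 -400.1  310.2] yaw 0.339 F [-0.7 -0.6 -0. ] gap 0.997 dp [ 20.3 -13.1   0.2] rot [0.    0.001 0.   ]
```

View pics/wrist1.png

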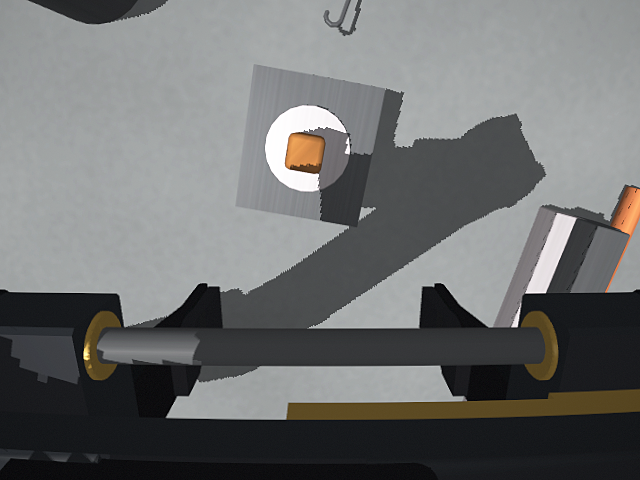

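The wrist view shows the stand with the disc and the orange handle at about (305,152), rotated slightly in the picture. I'll fit the handle and stand yaw from this.

```bash
python3 - <<'E'
from h import *
i,p,d=load("wrist1"); c=cloud(i,d); z=c[...,2]
V,U=np.mgrid[0:480,0:640]
m=(U>225)&(U<410)&(V>50)&(V<240)&(d>0)
t=m&(z>183)&(z<193); q=c[t]; print("handle top",len(q),np.median(q[:,2]),cv2.minAreaRect(q[:,:2].astype(np.float32)), q.mean(0))
for lo,hi,n in((113,120.5,"stand"),):
    q=c[m&(z>lo)&(z<hi)]; print(n,cv2.minAreaRect(q[:,:2].astype(np.float32)))
white=m&(p.min(2)>200)&(z<130); q=c[white]; print("disc z",np.median(q[:,2]))
h,_=cv2.findContours(white.astype(np.uint8),0,1); h=max(h,key=len)[:,0]
(e)=cv2.minEnclosingCircle(q[:,:2].astype(np.float32)); print("disc",e)
crop("wrist1",220,50,410,240,4,"c3")
E
```

```text
handle top 1357 188.04657386334458 ((466.6781311035156, -368.81884765625), (25.551563262939453, 26.036649703979492), 9.557347297668457) [ 466.97863279 -368.78507472  187.82386245]
stand ((466.61627197265625, -368.6329345703125), (120.3101806640625, 110.96793365478516), 9.263039588928223)
disc z 123.33057318571241
disc ((465.8901672363281, -368.51861572265625), 36.0701789855957)
```

View pics/c3.png

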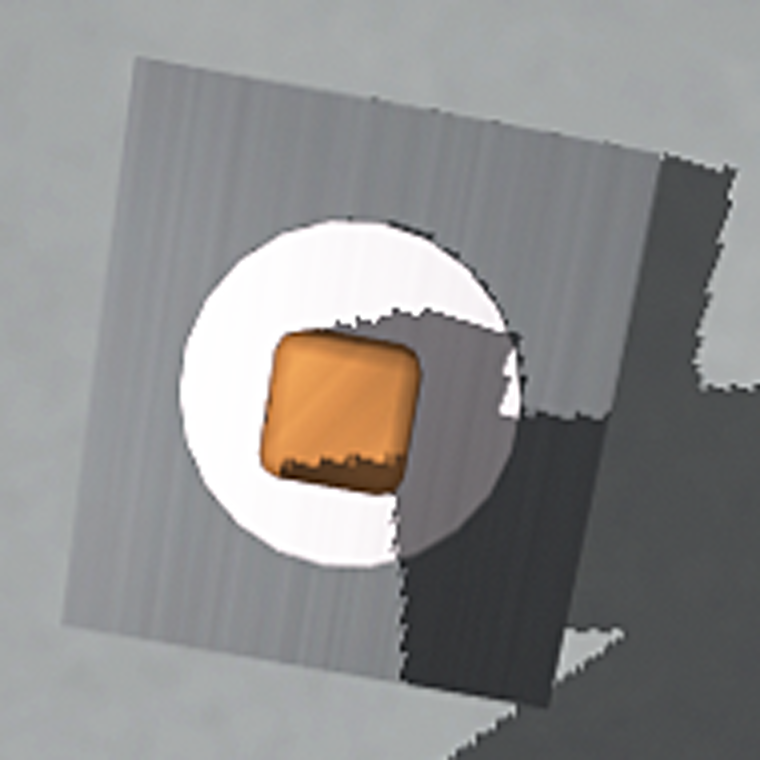

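>>> apply_moves(
  fingers=[-1,-1,-1,-1,-1,-1,-1,-1],
  dp=[
    [22,-30,0],
    [44,-60,0],
    [66,-91,0],
    [88,-121,0],
    [110,-152,0],
    [132,-182,0],
    [154,-213,0],
    [176,-243,0],
  ],
  rotation=[
    [0,0,0],
    [0,0,0],
    [0,0,0],
    [0,0,0],
    [0,0,0],
    [0,0,0],
    [0,0,0],
    [0,0,0],
  ],
)

```text
time: 1.78
position: [499.7, -111.4, 310.5]
tcp_rot: [0.0, 0.986, 0.168, -0.0]
force: [0.1, 0.6, -0.6]
finger_gap: 1.0
```

>>> apply_moves(
  fingers=[-1,-1,-1],
  dp=[
    [0,0,0],
    [0,0,0],
    [0,0,0],
  ],
  rotation=[
    [0,0,0],
    [0,0,0],
    [0,0,0],
  ],
)

```text
time: 2.03
position: [499.6, -113.2, 310.2]
tcp_rot: [0.0, 0.986, 0.168, -0.0]
force: [-0.2, -1.0, 0.3]
finger_gap: 1.002
```

```bash
python3 - <<'E'
from h import *
snap("wrist","wrist2"); go(499,-112,310)
E
```

```text
t 2.08 pos [ 499.5 -113.7  310.2] yaw 0.337 F [-0.3  0.3 -0.7] gap 0.998 dp [ 0.1 -1.7  0.2] rot [0.001 0.001 0.   ]
```

View pics/wrist2.png

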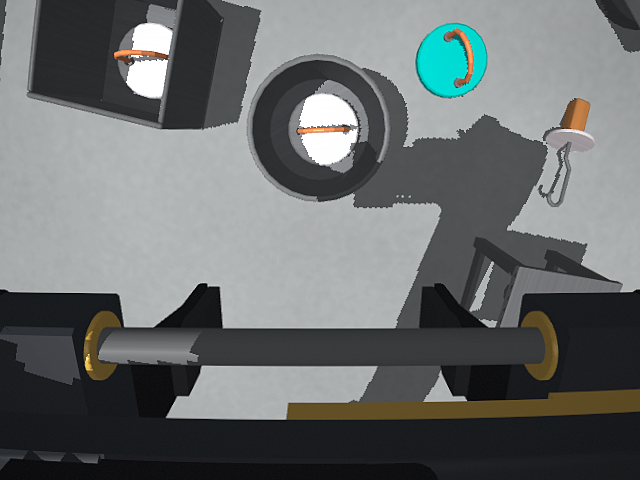

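The plug's arch runs across the picture from about (298,131) to (353,128), in the round pipe centred near (320,128). I'll measure the arch and pipe.

```bash
python3 - <<'E'
from h import *
i,p,d=load("wrist2"); c=cloud(i,d); z=c[...,2]
V,U=np.mgrid[0:480,0:640]; P=p.astype(int)
m=(U>285)&(U<365)&(V>85)&(V<170)&(d>0)
cu=m&(P[...,0]>P[...,2]+40)
q=c[cu]; print(len(q),q.min(0),q.max(0))
hi=q[q[:,2]>60]; print("crest z",np.percentile(hi[:,2],[10,50,95]))
q2=q[:,:2]; mu=q2.mean(0); w,v=np.linalg.eigh(np.cov(q2.T)); dr=v[:,1]; s=(q2-mu)@dr
print("arch mean",mu,"mid",mu+dr*(s.min()+s.max())/2,"ang",np.degrees(np.arctan2(dr[1],dr[0]))%180,"len",np.ptp(s),"perp sd",((q2-mu)@v[:,0]).std())
qh=hi[:,:2]; w,v=np.linalg.eigh(np.cov(qh.T)); print("hi ang",np.degrees(np.arctan2(v[1,1],v[0,1]))%180,qh.mean(0))
dk=m&(z>15)&(z<25); e=cv2.minEnclosingCircle(c[dk][:,:2].astype(np.float32)); print("disc",e,np.median(z[dk]))
m=(U>230)&(U<400)&(V>40)&(V<210)&(z>119)&(z<130)
Q=c[m][:,:2]; A=np.c_[2*Q,np.ones(len(Q))]; s=np.linalg.lstsq(A,(Q**2).sum(1),rcond=None)[0]
print("pipe",s[:2],np.sqrt(s[2]+s[0]**2+s[1]**2),cv2.minEnclosingCircle(Q.astype(np.float32)))
crop("wrist2",240,50,400,210,4,"c4")
E
```

```text
264 [ 559.4966651  -115.26803894   49.3133087 ] [581.4429228  -66.16090234  73.82370282]
crest z [62.06326903 69.13913369 72.41823129]
arch mean [570.54123336 -90.44553183] mid [570.65971095 -90.74166808] ang 111.80526129859457 len 52.44095378391627 perp sd 1.3855992827476282
hi ang 111.60367704091591 [570.79954512 -90.99799159]
disc ((569.139892578125, -87.09857940673828), 55.21873474121094) 20.27057824980193
pipe [568.76252452 -86.88170889] 56.748563921089634 ((568.4002685546875, -86.89048767089844), 60.204280853271484)
```

View pics/c4.png

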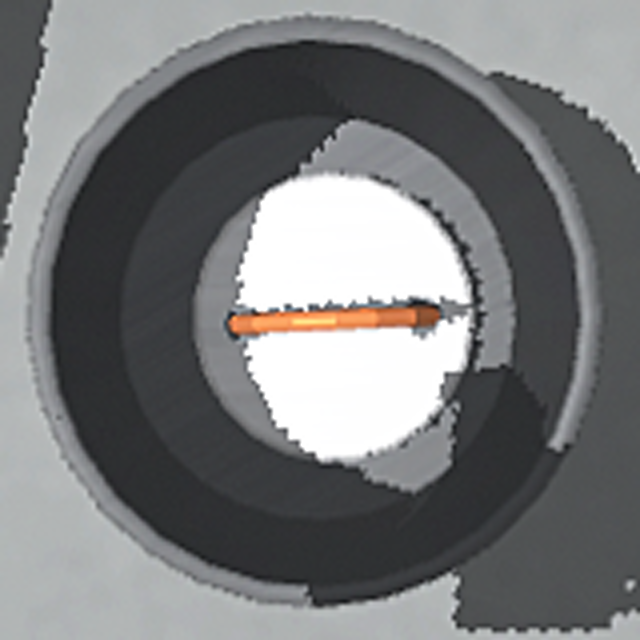

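```bash
python3 - <<'E'
from h import *
go(466.7,-368.7,250,0.164)
E
```

```text
t 2.08 pos [ 499.5 -113.7  310.2] yaw 0.337 F [-0.3  0.3 -0.7] gap 0.998 dp [-115.1  229.9   60.4] rot [0.001 0.001 0.173]
```

>>> apply_moves(
  fingers=[-1,-1,-1,-1,-1,-1,-1,-1],
  dp=[
    [-17,33,0],
    [-34,66,0],
    [-51,100,0],
    [-68,133,10],
    [-85,166,25],
    [-102,200,40],
    [-115,230,60],
    [-115,230,60],
  ],
  rotation=[
    [0,0,0.03],
    [0,0,0.06],
    [0,0,0.09],
    [0,0,0.12],
    [0,0,0.15],
    [0,0,0.173],
    [0,0,0.173],
    [0,0,0.173],
  ],
)

```text
time: 2.75
position: [461.6, -375.9, 245.7]
tcp_rot: [0.0, 0.997, 0.076, -0.004]
force: [-1.6, 0.0, 0.1]
finger_gap: 0.993
```

>>> apply_moves(
  fingers=[-1,-1,-1],
  dp=[
    [0,0,0],
    [0,0,0],
    [0,0,0],
  ],
  rotation=[
    [0,0,0],
    [0,0,0],
    [0,0,0],
  ],
)

```text
time: 3.0
position: [468.8, -365.9, 251.2]
tcp_rot: [0.0, 0.996, 0.084, 0.001]
force: [1.6, 1.5, 0.5]
finger_gap: 1.005
```

```bash
python3 - <<'E'
from h import *
go(466.7,-368.7,134,0.164)
E
```

```text
t 3.0 pos [ 468.8 -365.9  251.2] yaw 0.168 F [1.6 1.5 0.5] gap 1.005 dp [ -2.7   2.4 117.2] rot [ 0.    -0.001  0.004]
```

>>> apply_moves(
  fingers=[-1,-1,-1,-1],
  dp=[
    [0,0,15],
    [0,0,30],
    [0,0,40],
    [0,0,40],
  ],
  rotation=[
    [0,0,0],
    [0,0,0],
    [0,0,0],
    [0,0,0],
  ],
)

```text
time: 3.33
position: [467.8, -364.7, 209.0]
tcp_rot: [-0.001, 0.996, 0.085, -0.001]
force: [-1.5, 0.4, -0.6]
finger_gap: 1.005
```

```bash
python3 - <<'E'
from h import *
go(466.7,-368.7,134,0.164)
E
```

```text
t 3.33 pos [ 467.8 -364.7  209. ] yaw 0.169 F [-1.5  0.4 -0.6] gap 1.005 dp [-1.6  3.9 75. ] rot [-0.002  0.002  0.005]
```

>>> apply_moves(
  fingers=[-1,-1,-1,-1,-1,-1],
  dp=[
    [-1.5,4,15],
    [-1.5,4,32],
    [-1.5,4,50],
    [-1.5,4,68],
    [-1.5,4,75],
    [-1.5,4,75],
  ],
  rotation=[
    [0,0,0.005],
    [0,0,0.005],
    [0,0,0.005],
    [0,0,0.005],
    [0,0,0.005],
    [0,0,0.005],
  ],
)

```text
time: 3.83
position: [467.2, -369.7, 134.5]
tcp_rot: [-0.001, 0.997, 0.082, -0.001]
force: [-0.2, -0.2, 0.3]
finger_gap: 0.997
```

```bash
python3 - <<'E'
from h import *
go(466.7,-368.7,134,0.164)
E
```

```text
t 3.83 pos [ 467.2 -369.7  134.5] yaw 0.164 F [-0.2 -0.2  0.3] gap 0.997 dp [-0.3 -1.1  0.5] rot [-0.002  0.002 -0.   ]
```

Well aligned; close on the handle.

>>> apply_moves(
  fingers=[0.2,1,1,1,1,1,1,1],
  dp=[
    [0,0,0],
    [0,0,0],
    [0,0,0],
    [0,0,0],
    [0,0,0],
    [0,0,0],
    [0,0,0],
    [0,0,0],
  ],
  rotation=[
    [0,0,0],
    [0,0,0],
    [0,0,0],
    [0,0,0],
    [0,0,0],
    [0,0,0],
    [0,0,0],
    [0,0,0],
  ],
  grip_force=45,
)

```text
time: 4.5
position: [467.6, -370.6, 135.6]
tcp_rot: [0.0, 0.997, 0.081, 0.0]
force: [-0.3, -0.0, 0.6]
finger_gap: 0.48
```

```bash
python3 - <<'E'
from h import *
go(466.7,-368.7,134,0.164)
E
```

```text
t 4.5 pos [ 467.6 -370.6  135.6] yaw 0.163 F [-0.3 -0.   0.6] gap 0.48 dp [-0.6 -2.   1.6] rot [ 0.    -0.    -0.001]
```

>>> apply_moves(
  fingers=[1,1,1,1,1,1,1,1],
  dp=[
    [0,0,0],
    [0,0,0],
    [0,0,0],
    [0,0,0],
    [0,0,0],
    [0,0,0],
    [0,0,0],
    [0,0,0],
  ],
  rotation=[
    [0,0,0],
    [0,0,0],
    [0,0,0],
    [0,0,0],
    [0,0,0],
    [0,0,0],
    [0,0,0],
    [0,0,0],
  ],
)

```text
time: 5.17
position: [467.6, -370.3, 135.4]
tcp_rot: [-0.0, 0.997, 0.081, -0.0]
force: [-0.8, 1.7, -0.1]
finger_gap: 0.296
```

```bash
python3 - <<'E'
from h import *
go(466.7,-368.7,134,0.164)
E
```

```text
t 5.17 pos [ 467.6 -370.3  135.4] yaw 0.163 F [-0.8  1.7 -0.1] gap 0.296 dp [-0.6 -1.7  1.4] rot [-0.     0.    -0.001]
```

>>> apply_moves(
  fingers=[1,1,1,1,1,1,1,1],
  dp=[
    [0,0,-12],
    [0,0,-30],
    [0,0,-50],
    [0,0,-70],
    [0,0,-90],
    [0,0,-110],
    [0,0,-130],
    [0,0,-150],
  ],
  rotation=[
    [0,0,0],
    [0,0,0],
    [0,0,0],
    [0,0,0],
    [0,0,0],
    [0,0,0],
    [0,0,0],
    [0,0,0],
  ],
)

```text
time: 5.83
position: [467.3, -370.9, 287.1]
tcp_rot: [0.0, 0.997, 0.081, 0.0]
force: [0.7, 0.7, -2.5]
finger_gap: 0.293
```

```bash
python3 - <<'E'
from h import *
snap("side","side1"); snap("scene","scene1")
crop("side1",330,60,480,230,4,"c5")
ox,oy=570.7,-91; n=np.array([np.cos(.379),np.sin(.379)])
T=np.array([ox,oy])-26*n; print(T)
go(T[0],T[1],280,.379)
E
```

```text
[ 546.54508762 -100.61978211]
t 5.93 pos [ 469.2 -372.1  289.7] yaw 0.162 F [ 0.9 -0.7 -1.6] gap 0.295 dp [ 120.1 -255.4    8.8] rot [ 0.007 -0.005 -0.217]
```

View pics/c5.png

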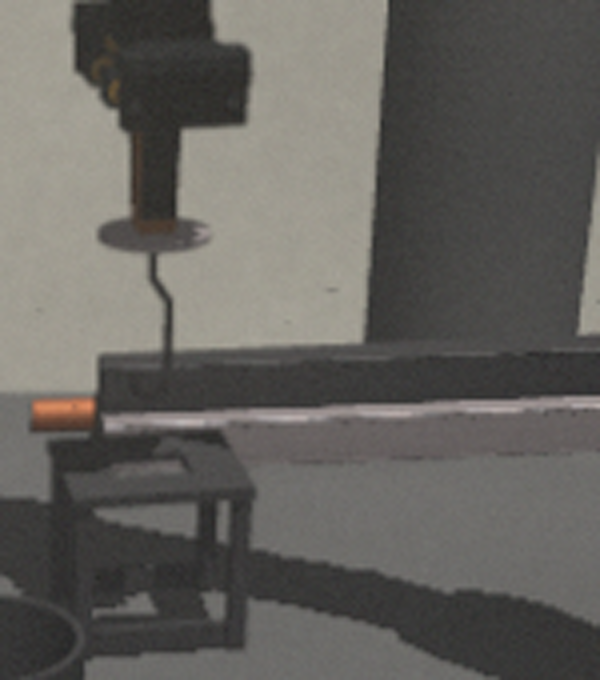

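The tool is held upright, with the tip toward +x (left in the crop) and the hook clear of the stand. On to the pipe.

>>> apply_moves(
  fingers=[1,1,1,1,1,1,1,1],
  dp=[
    [10,-20,0],
    [25,-53,0],
    [42,-88,0],
    [58,-123,0],
    [74,-158,0],
    [90,-191,0],
    [107,-226,0],
    [117,-248,0],
  ],
  rotation=[
    [0,0,0],
    [0,0,-0.03],
    [0,0,-0.07],
    [0,0,-0.1],
    [0,0,-0.13],
    [0,0,-0.16],
    [0,0,-0.19],
    [0,0,-0.217],
  ],
)

```text
time: 6.6
position: [543.1, -102.0, 284.5]
tcp_rot: [-0.001, 0.981, 0.192, -0.0]
force: [0.1, 0.1, -1.5]
finger_gap: 0.298
```

>>> apply_moves(
  fingers=[1,1,1,1],
  dp=[
    [0,0,0],
    [0,0,0],
    [0,0,0],
    [0,0,0],
  ],
  rotation=[
    [0,0,0],
    [0,0,0],
    [0,0,0],
    [0,0,0],
  ],
)

```text
time: 6.93
position: [542.2, -108.7, 284.7]
tcp_rot: [0.0, 0.982, 0.187, -0.001]
force: [0.2, 0.9, -2.5]
finger_gap: 0.291
```

```bash
python3 - <<'E'
from h import *
snap("scene","scene2"); snap("wrist","wrist3")
go(546.5,-100.6,162,.379)
crop("scene2",230,160,350,320,4,"c6")
E
```

```text
t 7.03 pos [ 542.4 -108.5  285.1] yaw 0.377 F [ 0.1 -0.1 -2.4] gap 0.297 dp [  6.8  -5.9 123.1] rot [ 0.     0.001 -0.002]
```

View pics/c6.png

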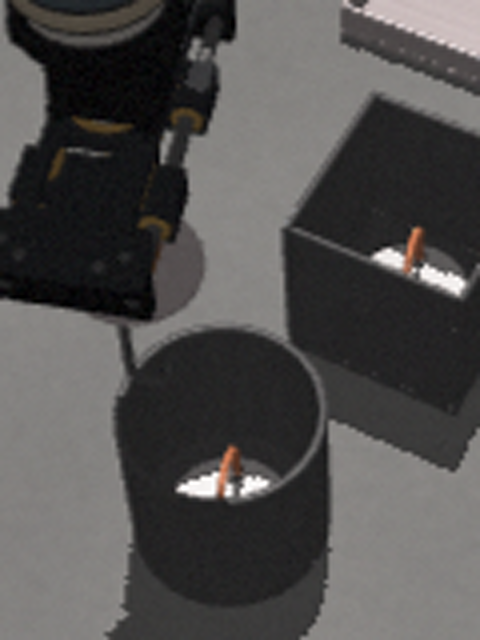

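View pics/wrist3.png

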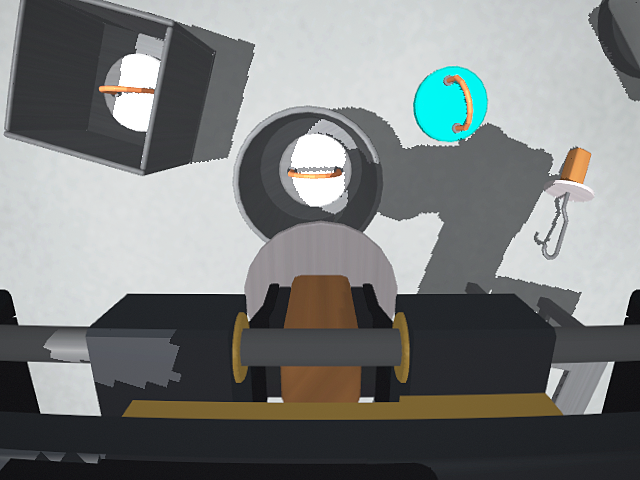

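>>> apply_moves(
  fingers=[1,1,1,1,1,1,1],
  dp=[
    [3,-3,0],
    [7,-6,0],
    [7,-6,15],
    [7,-6,35],
    [7,-6,50],
    [7,-6,50],
    [7,-6,50],
  ],
  rotation=[
    [0,0,0],
    [0,0,0],
    [0,0,0],
    [0,0,0],
    [0,0,0],
    [0,0,0],
    [0,0,0],
  ],
)

```text
time: 7.62
position: [547.0, -98.4, 235.1]
tcp_rot: [-0.0, 0.982, 0.189, -0.001]
force: [-0.1, -0.3, -1.3]
finger_gap: 0.295
```

```bash
python3 - <<'E'
from h import *
snap("scene","scene3"); snap("wrist","wrist4")
go(546.5,-100.6,160.5,.379)
crop("scene3",230,160,350,320,4,"c7")
E
```

```text
t 7.72 pos [548.1 -98.5 236.6] yaw 0.38 F [ 0.1 -0.6 -1.7] gap 0.298 dp [-2.4  1.3 76.1] rot [ 0.001 -0.002  0.001]
```

View pics/c7.png

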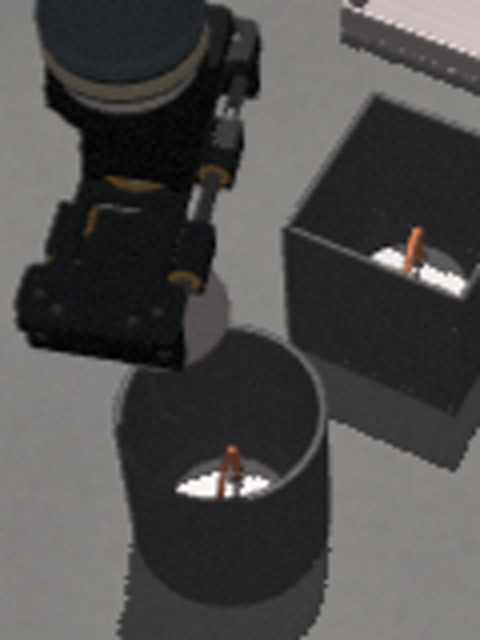

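>>> apply_moves(
  fingers=[1,1,1,1,1,1,1,1],
  dp=[
    [-2,1,10],
    [-2,1,25],
    [-2,1,40],
    [-2,1,55],
    [-2,1,67],
    [-2,1,76],
    [-2,1,76],
    [-2,1,76],
  ],
  rotation=[
    [0,0,0],
    [0,0,0],
    [0,0,0],
    [0,0,0],
    [0,0,0],
    [0,0,0],
    [0,0,0],
    [0,0,0],
  ],
)

```text
time: 8.38
position: [545.8, -100.4, 159.4]
tcp_rot: [-0.0, 0.982, 0.189, -0.0]
force: [-0.3, -0.2, -1.8]
finger_gap: 0.295
```

```bash
python3 - <<'E'
from h import *
go(570.7,-91,160.5,.379)
snap("scene","scene4"); snap("wrist","wrist5")
crop("scene4",230,200,350,320,5,"c8")
E
```

```text
t 8.38 pos [ 545.8 -100.4  159.4] yaw 0.38 F [-0.3 -0.2 -1.8] gap 0.295 dp [26.6  0.5 -1.1] rot [-0.     0.     0.001]
```

View pics/c8.png

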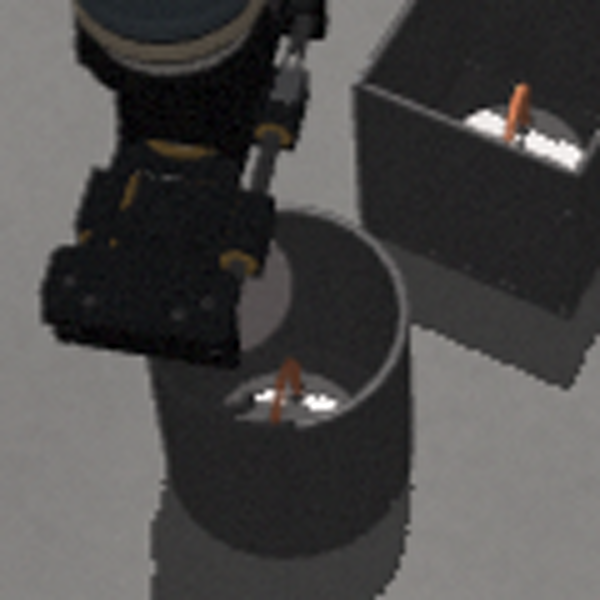

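View pics/wrist5.png

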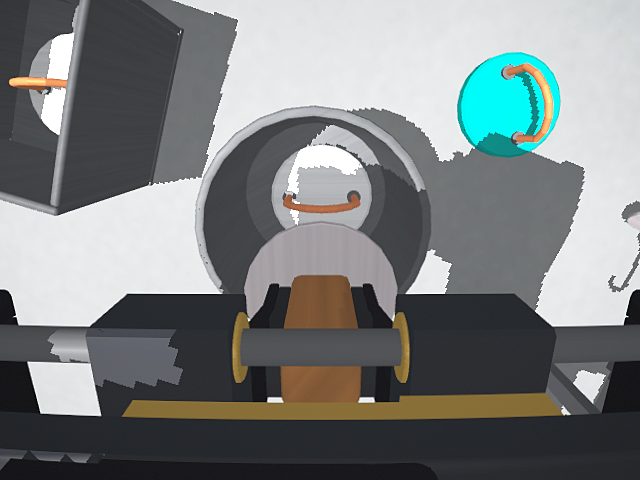

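The handle is centred on the arch (both near column 320), the hook tip is behind it and there is no contact. Now sweep forward under the crest.

>>> apply_moves(
  fingers=[1,1,1,1,1,1,1],
  dp=[
    [5,0,0],
    [10,0,0],
    [15,0,0],
    [20,0,0],
    [26,0.5,0],
    [26,0.5,0],
    [26,0.5,0],
  ],
  rotation=[
    [0,0,0],
    [0,0,0],
    [0,0,0],
    [0,0,0],
    [0,0,0],
    [0,0,0],
    [0,0,0],
  ],
)

```text
time: 9.07
position: [570.3, -90.9, 159.3]
tcp_rot: [-0.0, 0.982, 0.189, -0.0]
force: [0.1, -0.2, -2.2]
finger_gap: 0.295
```

>>> apply_moves(
  fingers=[1,1,1,1,1],
  dp=[
    [0,0,-5],
    [0,0,-10],
    [0,0,-15],
    [0,0,-20],
    [0,0,-20],
  ],
  rotation=[
    [0,0,0],
    [0,0,0],
    [0,0,0],
    [0,0,0],
    [0,0,0],
  ],
)

```text
time: 9.48
position: [570.8, -91.3, 181.1]
tcp_rot: [0.001, 0.982, 0.189, 0.001]
force: [-0.4, -0.8, -2.4]
finger_gap: 0.293
```

```bash
python3 - <<'E'
from h import *
go(570.7,-91,180.5,.379)
snap("wrist","wrist6")
E
```

```text
t 9.48 pos [570.8 -91.3 181.1] yaw 0.38 F [-0.4 -0.8 -2.4] gap 0.293 dp [-0.  -0.4  0.6] rot [ 0.002 -0.002  0.001]
```

View pics/wrist6.png

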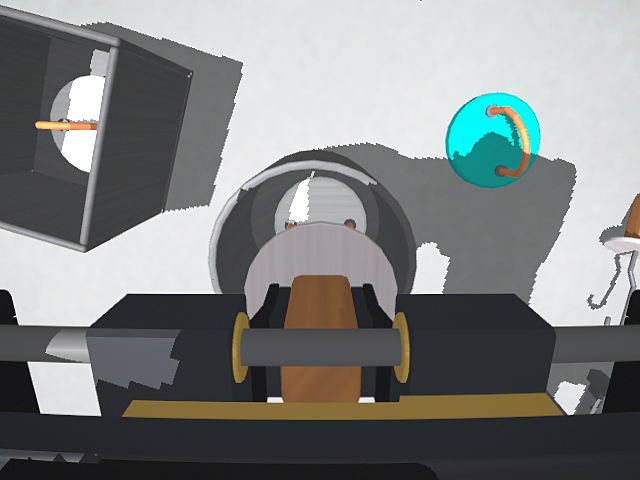

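>>> apply_moves(
  fingers=[1,1,1,1,1,1,1,1],
  dp=[
    [0,0,-3],
    [0,0,-6],
    [0,0,-9],
    [0,0,-12],
    [0,0,-16],
    [0,0,-20],
    [0,0,-24],
    [0,0,-24],
  ],
  rotation=[
    [0,0,0],
    [0,0,0],
    [0,0,0],
    [0,0,0],
    [0,0,0],
    [0,0,0],
    [0,0,0],
    [0,0,0],
  ],
)

```text
time: 10.2
position: [570.6, -91.2, 204.5]
tcp_rot: [0.0, 0.982, 0.189, 0.001]
force: [0.3, -0.4, -5.0]
finger_gap: 0.296
```

```bash
python3 - <<'E'
from h import *
go(570.7,-91,180.5,.379)
E
```

```text
t 10.2 pos [570.6 -91.2 204.5] yaw 0.38 F [ 0.3 -0.4 -5. ] gap 0.296 dp [ 0.1 -0.1 24. ] rot [ 0.001 -0.002  0.001]
```

The load rose by about 2.7 N, so the plug is on the hook. Raise it steadily.

>>> apply_moves(
  fingers=[1,1,1,1,1,1,1,1],
  dp=[
    [0,0,-6],
    [0,0,-14],
    [0,0,-24],
    [0,0,-34],
    [0,0,-44],
    [0,0,-54],
    [0,0,-64],
    [0,0,-72],
  ],
  rotation=[
    [0,0,0],
    [0,0,0],
    [0,0,0],
    [0,0,0],
    [0,0,0],
    [0,0,0],
    [0,0,0],
    [0,0,0],
  ],
)

```text
time: 10.87
position: [570.3, -91.2, 277.1]
tcp_rot: [0.0, 0.982, 0.189, 0.001]
force: [-0.4, 0.8, -5.0]
finger_gap: 0.296
```

>>> apply_moves(
  fingers=[1,1,1,1,1,1,1,1],
  dp=[
    [0,0,-8],
    [0,0,-17],
    [0,0,-27],
    [0,0,-37],
    [0,0,-47],
    [0,0,-57],
    [0,0,-65],
    [0,0,-68],
  ],
  rotation=[
    [0,0,0],
    [0,0,0],
    [0,0,0],
    [0,0,0],
    [0,0,0],
    [0,0,0],
    [0,0,0],
    [0,0,0],
  ],
)

```text
time: 11.53
position: [570.7, -91.1, 345.3]
tcp_rot: [0.0, 0.982, 0.189, 0.001]
force: [-0.4, 0.7, -4.5]
finger_gap: 0.299
```

>>> apply_moves(
  fingers=[1,1,1,1],
  dp=[
    [0,0,0],
    [0,0,0],
    [0,0,0],
    [0,0,0],
  ],
  rotation=[
    [0,0,0],
    [0,0,0],
    [0,0,0],
    [0,0,0],
  ],
)

```text
time: 11.87
position: [569.6, -91.2, 342.7]
tcp_rot: [-0.0, 0.982, 0.189, -0.001]
force: [-0.4, -0.1, -5.4]
finger_gap: 0.296
```

```bash
python3 - <<'E'
from h import *
go(450,-91,345,.379)
snap("scene","scene5"); snap("side","side5")
crop("side5",230,60,400,280,3.5,"c9")
E
```

```text
t 11.87 pos [569.6 -91.2 342.7] yaw 0.38 F [-0.4 -0.1 -5.4] gap 0.296 dp [-111.   -44.6   -2.1] rot [-0.001  0.001  0.001]
```

View pics/c9.png

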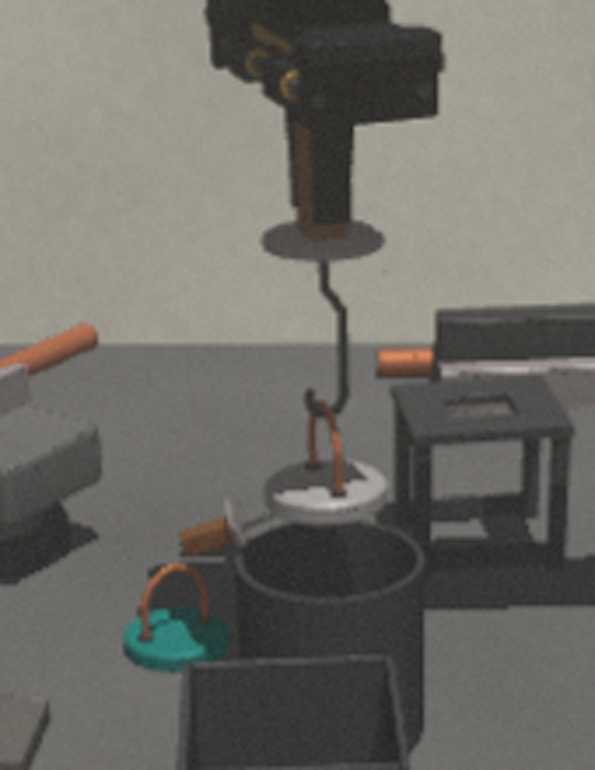

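View pics/scene5.png

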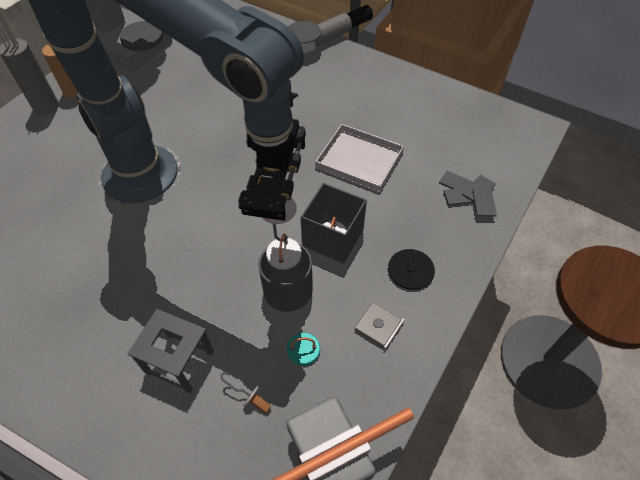

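```bash
python3 - <<'E'
from h import *
i,p,d=load("scene5"); c=cloud(i,d); z=c[...,2]
V,U=np.mgrid[0:480,0:640]
m=(U>305)&(U<415)&(V>115)&(V<200)
f=m&(z>2)&(z<6.5)&(p.min(2)>125); k=cv2.morphologyEx(f.astype(np.uint8),cv2.MORPH_OPEN,np.ones((3,3)))>0
print("floor",cv2.minAreaRect(c[k][:,:2].astype(np.float32)),np.median(z[k]))
w=m&(z>22)&(z<32); print("rim",cv2.minAreaRect(c[w][:,:2].astype(np.float32)),c[w].min(0),c[w].max(0))
m=(U>295)&(U<372)&(V>180)&(V<250)&(z>121)&(z<130); print("sq",c[m].min(0),c[m].max(0))
i,p,d=load("side5"); c=cloud(i,d); z=c[...,2]
m=(U>270)&(U<440)&(V>360)&(V<470)&(z>23)&(z<32); print("rim side",cv2.minAreaRect(c[m][:,:2].astype(np.float32)))
for t in [(470,-40),(450,60),(470,200),(506,376)]: go(t[0],t[1],345,.38)
E
```

```text
floor ((500.8883972167969, 386.732666015625), (107.88894653320312, 182.115478515625), 81.23139953613281) 4.335181467068082
rim ((506.14202880859375, 374.70635986328125), (202.09112548828125, 180.10641479492188), 4.734079360961914) [400.81365141 277.86729797  22.0854584 ] [612.21254665 468.04994522  31.98325227]
sq [518.51907311 -35.12815884 121.03822903] [645.56071423 170.438349   129.82335135]
rim side ((506.4194641113281, 372.3730163574219), (200.94371032714844, 175.24224853515625), 4.873813629150391)
t 11.97 pos [569.8 -91.2 342.9] yaw 0.38 F [-0.7 -0.3 -4.5] gap 0.299 dp [-73.7 -84.5  -2. ] rot [-0.     0.001 -0.   ]
t 11.97 pos [569.8 -91.2 342.9] yaw 0.38 F [-0.7 -0.3 -4.5] gap 0.299 dp [ -55.2 -184.8   -1.9] rot [-0.     0.001 -0.   ]
t 11.97 pos [569.8 -91.2 342.9] yaw 0.38 F [-0.7 -0.3 -4.5] gap 0.299 dp [  15.3 -307.4   -2. ] rot [-0.     0.001 -0.   ]
t 11.97 pos [569.8 -91.2 342.9] yaw 0.38 F [-0.7 -0.3 -4.5] gap 0.299 dp [ 114.  -457.5   -2. ] rot [-0.     0.001 -0.   ]
```

>>> apply_moves(
  fingers=[1,1,1,1,1,1,1,1],
  dp=[
    [-2,-2,0],
    [-7,-8,0],
    [-15,-17,0],
    [-25,-29,0],
    [-36,-42,0],
    [-47,-56,0],
    [-57,-71,0],
    [-65,-87,0],
  ],
  rotation=[
    [0,0,0],
    [0,0,0],
    [0,0,0],
    [0,0,0],
    [0,0,0],
    [0,0,0],
    [0,0,0],
    [0,0,0],
  ],
)

```text
time: 12.63
position: [475.2, -33.8, 343.5]
tcp_rot: [0.0, 0.982, 0.189, -0.0]
force: [-0.7, -0.4, -4.2]
finger_gap: 0.291
```

>>> apply_moves(
  fingers=[1,1,1,1,1,1,1,1],
  dp=[
    [-4,-17,0],
    [-5,-34,0],
    [-3,-51,0],
    [1,-68,0],
    [6,-86,0],
    [13,-103,0],
    [21,-120,0],
    [30,-137,0],
  ],
  rotation=[
    [0,0,0],
    [0,0,0],
    [0,0,0],
    [0,0,0],
    [0,0,0],
    [0,0,0],
    [0,0,0],
    [0,0,0],
  ],
)

```text
time: 13.3
position: [453.2, 105.5, 343.7]
tcp_rot: [0.0, 0.982, 0.189, 0.0]
force: [0.6, 0.3, -4.9]
finger_gap: 0.297
```

```bash
python3 - <<'E'
from h import *
go(506,371,345,.38)
E
```

```text
t 13.3 pos [453.2 105.5 343.7] yaw 0.381 F [ 0.6  0.3 -4.9] gap 0.297 dp [ 147.6 -226.9   -1.4] rot [ 0.001 -0.     0.001]
```

>>> apply_moves(
  fingers=[1,1,1,1,1,1,1,1],
  dp=[
    [10,-17,0],
    [21,-34,0],
    [32,-51,0],
    [43,-68,0],
    [54,-85,0],
    [65,-102,0],
    [76,-119,0],
    [87,-136,0],
  ],
  rotation=[
    [0,0,0],
    [0,0,0],
    [0,0,0],
    [0,0,0],
    [0,0,0],
    [0,0,0],
    [0,0,0],
    [0,0,0],
  ],
)

```text
time: 13.97
position: [483.8, 263.9, 343.6]
tcp_rot: [0.0, 0.982, 0.189, 0.0]
force: [0.9, 1.2, -4.4]
finger_gap: 0.295
```

>>> apply_moves(
  fingers=[1,1,1,1,1,1,1,1],
  dp=[
    [10,-16,0],
    [20,-31,0],
    [29,-45,0],
    [38,-58,0],
    [46,-70,0],
    [52,-79,0],
    [56,-85,0],
    [58,-88,0],
  ],
  rotation=[
    [0,0,0],
    [0,0,0],
    [0,0,0],
    [0,0,0],
    [0,0,0],
    [0,0,0],
    [0,0,0],
    [0,0,0],
  ],
)

```text
time: 14.63
position: [505.4, 366.9, 343.4]
tcp_rot: [-0.0, 0.982, 0.189, -0.0]
force: [-0.8, 1.0, -4.3]
finger_gap: 0.295
```

>>> apply_moves(
  fingers=[1,1,1,1,1,1,1,1],
  dp=[
    [0,0,0],
    [0,0,0],
    [0,0,0],
    [0,0,0],
    [0,0,0],
    [0,0,0],
    [0,0,0],
    [0,0,0],
  ],
  rotation=[
    [0,0,0],
    [0,0,0],
    [0,0,0],
    [0,0,0],
    [0,0,0],
    [0,0,0],
    [0,0,0],
    [0,0,0],
  ],
)

```text
time: 15.3
position: [506.1, 365.6, 343.5]
tcp_rot: [0.0, 0.982, 0.189, 0.0]
force: [0.2, -0.2, -4.9]
finger_gap: 0.298
```

```bash
python3 - <<'E'
from h import *
go(506,371,345,.38)
snap("side","side6");snap("scene","scene6")
crop("side6",240,150,460,480,2,"c10")
crop("scene6",280,60,440,220,4,"c11")
E
```

```text
t 15.3 pos [506.1 365.6 343.5] yaw 0.38 F [ 0.2 -0.2 -4.9] gap 0.298 dp [ 1.9 -5.1 -1.5] rot [ 0. -0. -0.]
```

View pics/side6.png

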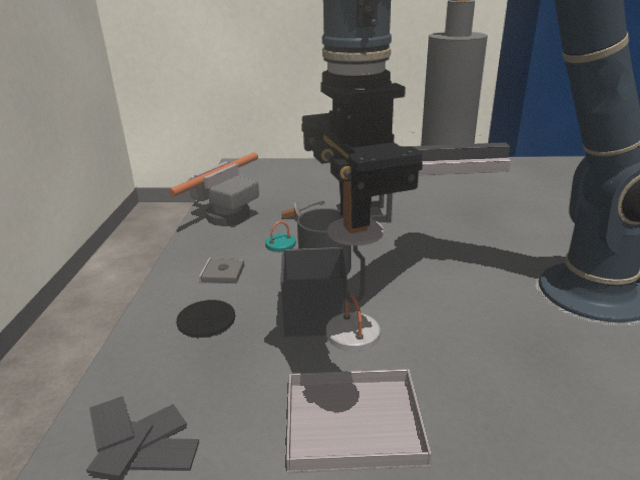

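View pics/c11.png

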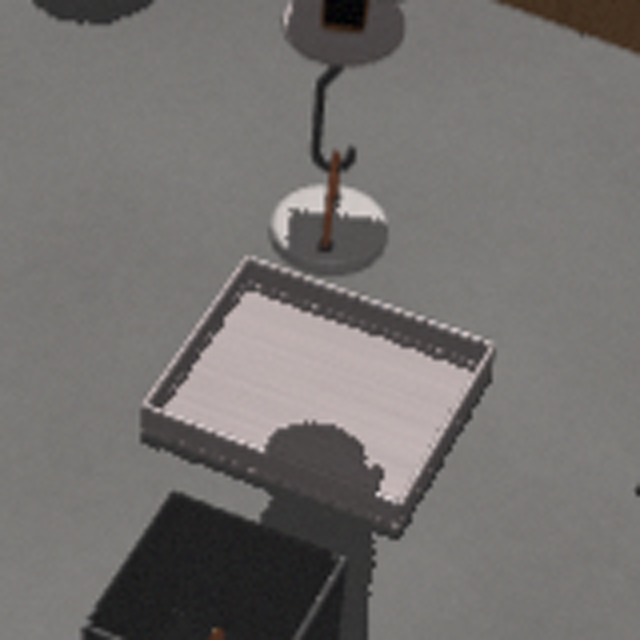

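The plug hangs steadily over the tray. Lower it.

>>> apply_moves(
  fingers=[1,1,1,1,1,1,1,1],
  dp=[
    [1,-2,5],
    [2,-4,14],
    [2,-5,25],
    [2,-5,37],
    [2,-5,49],
    [2,-5,61],
    [2,-5,73],
    [2,-5,84],
  ],
  rotation=[
    [0,0,0],
    [0,0,0],
    [0,0,0],
    [0,0,0],
    [0,0,0],
    [0,0,0],
    [0,0,0],
    [0,0,0],
  ],
)

```text
time: 16.07
position: [505.9, 370.6, 257.6]
tcp_rot: [0.0, 0.982, 0.189, -0.001]
force: [-0.6, 0.4, -4.6]
finger_gap: 0.296
```

>>> apply_moves(
  fingers=[1,1,1,1,1,1,1,1],
  dp=[
    [0,0,11],
    [0,0,21],
    [0,0,30],
    [0,0,38],
    [0,0,45],
    [0,0,51],
    [0,0,55],
    [0,0,58],
  ],
  rotation=[
    [0,0,0],
    [0,0,0],
    [0,0,0],
    [0,0,0],
    [0,0,0],
    [0,0,0],
    [0,0,0],
    [0,0,0],
  ],
)

```text
time: 16.73
position: [506.1, 371.1, 201.1]
tcp_rot: [-0.0, 0.982, 0.189, 0.0]
force: [0.9, 0.0, -4.5]
finger_gap: 0.294
```

>>> apply_moves(
  fingers=[1,1,1,1],
  dp=[
    [0,0,0],
    [0,0,0],
    [0,0,0],
    [0,0,0],
  ],
  rotation=[
    [0,0,0],
    [0,0,0],
    [0,0,0],
    [0,0,0],
  ],
)

```text
time: 17.07
position: [506.3, 371.3, 201.9]
tcp_rot: [-0.0, 0.982, 0.189, 0.0]
force: [-0.4, 0.6, -5.4]
finger_gap: 0.293
```

```bash
python3 - <<'E'
from h import *
go(506,371,158.5,.38)
snap("side","side7"); crop("side7",240,200,460,480,2.1,"c12")
E
```

```text
t 17.07 pos [506.3 371.3 201.9] yaw 0.38 F [-0.4  0.6 -5.4] gap 0.293 dp [-0.4  0.2 43.4] rot [-0.    -0.001 -0.   ]
```

View pics/c12.png

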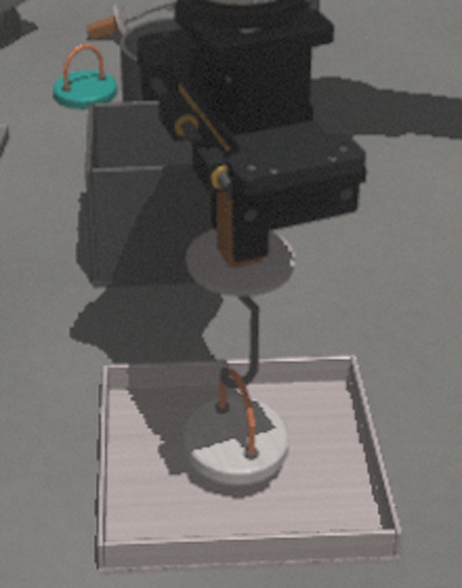

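>>> apply_moves(
  fingers=[1,1,1,1,1,1,1,1],
  dp=[
    [0,0,4],
    [0,0,8],
    [0,0,12],
    [0,0,15],
    [0,0,18],
    [0,0,21],
    [0,0,24],
    [0,0,24],
  ],
  rotation=[
    [0,0,0],
    [0,0,0],
    [0,0,0],
    [0,0,0],
    [0,0,0],
    [0,0,0],
    [0,0,0],
    [0,0,0],
  ],
)

```text
time: 17.78
position: [506.0, 371.0, 177.0]
tcp_rot: [0.0, 0.982, 0.189, -0.0]
force: [-0.3, -0.3, -1.4]
finger_gap: 0.296
```

```bash
python3 - <<'E'
from h import *
go(506,371,159.5,.38)
snap("side","side8"); crop("side8",240,200,460,480,2.1,"c13")
E
```

```text
t 17.78 pos [506. 371. 177.] yaw 0.38 F [-0.3 -0.3 -1.4] gap 0.296 dp [ 0.  -0.  17.5] rot [ 0.  0. -0.]
```

View pics/c13.png

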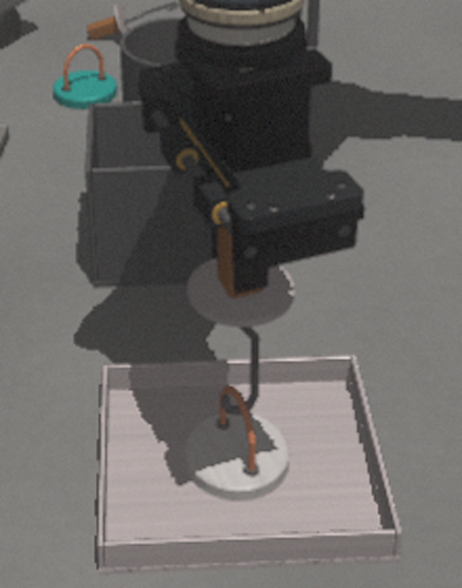

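The plug stands in the tray and the load is off. Lower the tip below the crest, then back out.

>>> apply_moves(
  fingers=[1,1,1,1,1,1],
  dp=[
    [0,0,4],
    [0,0,8],
    [0,0,12],
    [0,0,16],
    [0,0,18],
    [0,0,18],
  ],
  rotation=[
    [0,0,0],
    [0,0,0],
    [0,0,0],
    [0,0,0],
    [0,0,0],
    [0,0,0],
  ],
)

```text
time: 18.33
position: [505.8, 370.7, 158.6]
tcp_rot: [0.0, 0.982, 0.189, -0.001]
force: [0.0, -1.1, -1.4]
finger_gap: 0.296
```

>>> apply_moves(
  fingers=[1,1,1,1,1,1,1],
  dp=[
    [-5,0,0],
    [-10,0,0],
    [-15,0,0],
    [-20,0,0],
    [-26,0,0],
    [-32,0,0],
    [-32,0,0],
  ],
  rotation=[
    [0,0,0],
    [0,0,0],
    [0,0,0],
    [0,0,0],
    [0,0,0],
    [0,0,0],
    [0,0,0],
  ],
)

```text
time: 18.92
position: [474.8, 358.8, 159.6]
tcp_rot: [0.0, 0.982, 0.189, -0.0]
force: [-0.2, -1.1, -3.0]
finger_gap: 0.296
```

```bash
python3 - <<'E'
from h import *
go(506,371,159.5,.38)
snap("side","side9"); crop("side9",240,200,460,480,2.1,"c14")
snap("scene","scene9"); crop("scene9",280,60,440,220,4,"c15")
E
```

```text
t 18.92 pos [474.8 358.8 159.6] yaw 0.381 F [-0.2 -1.1 -3. ] gap 0.296 dp [33.5  0.2  0. ] rot [0.001 0.001 0.001]
```

View pics/c14.png

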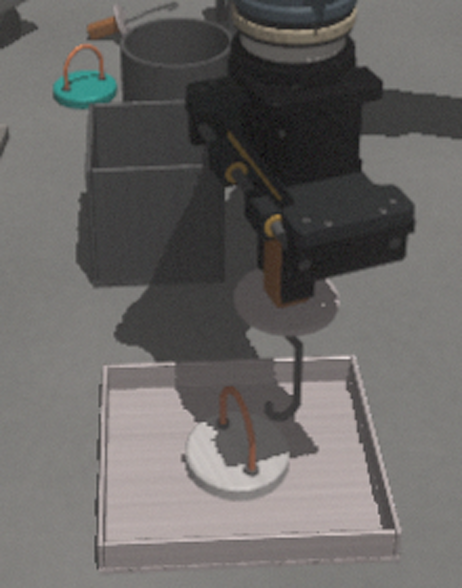

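View pics/c15.png

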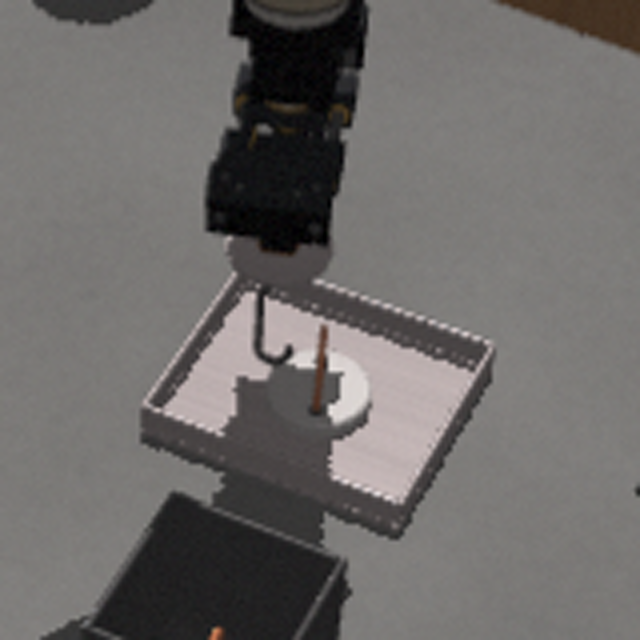

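Unhooked, and the tip is clear of the arch. Rise and go back to the stand.

>>> apply_moves(
  fingers=[1,1,1,1,1,1,1,1],
  dp=[
    [-2,0,-10],
    [-2,0,-30],
    [-2,0,-55],
    [-2,0,-80],
    [-2,0,-105],
    [-2,0,-130],
    [-2,0,-155],
    [-2,0,-160],
  ],
  rotation=[
    [0,0,0],
    [0,0,0],
    [0,0,0],
    [0,0,0],
    [0,0,0],
    [0,0,0],
    [0,0,0],
    [0,0,0],
  ],
)

```text
time: 19.68
position: [475.8, 360.5, 325.0]
tcp_rot: [-0.002, 0.982, 0.189, 0.004]
force: [1.4, 1.0, -1.3]
finger_gap: 0.299
```

```bash
python3 - <<'E'
from h import *
go(450,50,320,.28)
go(450,-200,320,.28)
go(467.6,-370.3,320,.163)
E
```

```text
t 19.68 pos [475.8 360.5 325. ] yaw 0.38 F [ 1.4  1.  -1.3] gap 0.299 dp [-139.1  278.8    3. ] rot [-0.003 -0.009  0.1  ]
t 19.68 pos [475.8 360.5 325. ] yaw 0.38 F [ 1.4  1.  -1.3] gap 0.299 dp [-231.7  511.     1.6] rot [-0.003 -0.009  0.1  ]
t 19.68 pos [475.8 360.5 325. ] yaw 0.38 F [ 1.4  1.  -1.3] gap 0.299 dp [-278.5  675.7    0.7] rot [-0.004 -0.008  0.217]
```

>>> apply_moves(
  fingers=[1,1,1,1,1,1,1,1],
  dp=[
    [-8,16,0],
    [-23,46,0],
    [-39,78,0],
    [-55,110,0],
    [-71,142,0],
    [-87,174,0],
    [-103,206,0],
    [-119,238,0],
  ],
  rotation=[
    [0,0,0],
    [0,0,0],
    [0,0,0],
    [0,0,0],
    [0,0,0],
    [0,0,0],
    [0,0,0],
    [0,0,0],
  ],
)

```text
time: 20.35
position: [451.4, 91.5, 318.9]
tcp_rot: [0.0, 0.982, 0.189, -0.0]
force: [1.0, -0.6, -1.8]
finger_gap: 0.297
```

>>> apply_moves(
  fingers=[1,1,1,1,1,1,1,1],
  dp=[
    [-14,32,0],
    [-27,65,0],
    [-40,98,0],
    [-52,131,0],
    [-65,164,0],
    [-77,197,0],
    [-89,230,0],
    [-100,262,0],
  ],
  rotation=[
    [0,0,0.02],
    [0,0,0.05],
    [0,0,0.08],
    [0,0,0.11],
    [0,0,0.14],
    [0,0,0.17],
    [0,0,0.2],
    [0,0,0.217],
  ],
)

```text
time: 21.02
position: [455.7, -188.9, 318.9]
tcp_rot: [0.0, 0.997, 0.081, -0.0]
force: [0.5, 0.4, -1.3]
finger_gap: 0.297
```

```bash
python3 - <<'E'
from h import *
go(467.6,-370.3,320,.163)
E
```

```text
t 21.02 pos [ 455.7 -188.9  318.9] yaw 0.161 F [ 0.5  0.4 -1.3] gap 0.297 dp [-17.4 181.   -1.1] rot [ 0.     0.001 -0.002]
```

>>> apply_moves(
  fingers=[1,1,1,1,1,1,1,1],
  dp=[
    [-3,30,0],
    [-6,60,0],
    [-9,90,0],
    [-12,118,0],
    [-14,140,0],
    [-16,160,0],
    [-17,172,0],
    [-17,176,0],
  ],
  rotation=[
    [0,0,0],
    [0,0,0],
    [0,0,0],
    [0,0,0],
    [0,0,0],
    [0,0,0],
    [0,0,0],
    [0,0,0],
  ],
)

```text
time: 21.68
position: [467.5, -365.6, 318.4]
tcp_rot: [-0.0, 0.997, 0.08, -0.001]
force: [-0.4, 0.2, -1.8]
finger_gap: 0.298
```

>>> apply_moves(
  fingers=[1,1,1,1,1,1],
  dp=[
    [0,0,0],
    [0,0,0],
    [0,0,0],
    [0,0,0],
    [0,0,0],
    [0,0,0],
  ],
  rotation=[
    [0,0,0],
    [0,0,0],
    [0,0,0],
    [0,0,0],
    [0,0,0],
    [0,0,0],
  ],
)

```text
time: 22.18
position: [468.4, -362.9, 319.7]
tcp_rot: [0.0, 0.997, 0.082, 0.0]
force: [-0.9, -0.3, -2.4]
finger_gap: 0.292
```

```bash
python3 - <<'E'
from h import *
snap("side","side10"); crop("side10",330,60,480,230,4,"c16"); snap("wrist","wrist10")
go(467.6,-370.3,275,.163)
E
```

```text
t 22.28 pos [ 468.3 -363.2  319.6] yaw 0.163 F [-0.1 -0.4 -2.9] gap 0.296 dp [-1.8  6.9 44.6] rot [ 0. -0.  0.]
```

View pics/c16.png

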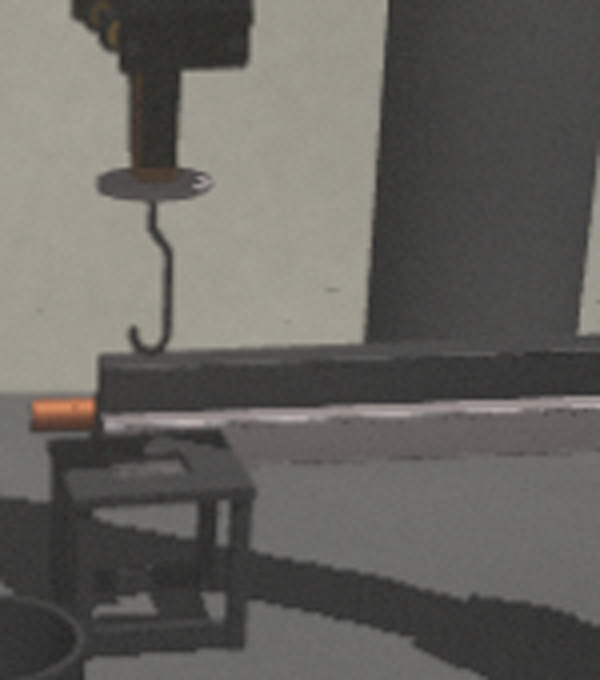

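View pics/wrist10.png

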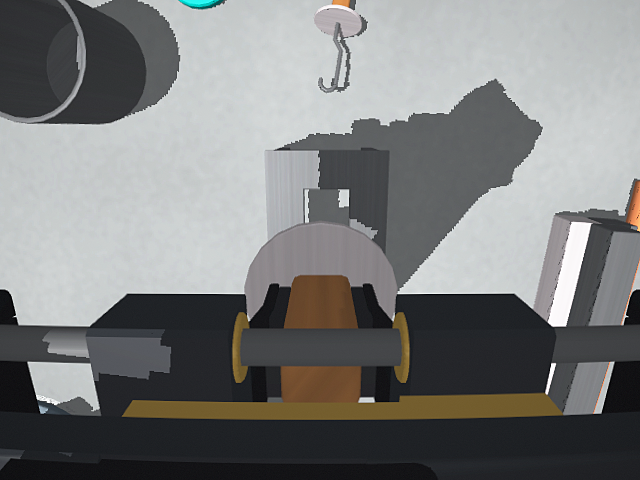

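The tool is upright over the stand, about 7 mm off in y. Correct that and descend in stages.

>>> apply_moves(
  fingers=[1,1,1,1,1,1,1,1],
  dp=[
    [-1,3,5],
    [-2,6,18],
    [-2,7,32],
    [-2,7,45],
    [-2,7,53],
    [-2,7,56],
    [-2,7,56],
    [-2,7,56],
  ],
  rotation=[
    [0,0,0],
    [0,0,0],
    [0,0,0],
    [0,0,0],
    [0,0,0],
    [0,0,0],
    [0,0,0],
    [0,0,0],
  ],
)

```text
time: 22.95
position: [467.7, -371.0, 263.9]
tcp_rot: [0.0, 0.997, 0.081, 0.0]
force: [0.8, 0.2, -2.2]
finger_gap: 0.297
```

```bash
python3 - <<'E'
from h import *
go(467.6,-370.3,140,.163)
E
```

```text
t 22.95 pos [ 467.7 -371.   263.9] yaw 0.163 F [ 0.8  0.2 -2.2] gap 0.297 dp [-1.000e-01 -8.000e-01  1.239e+02] rot [ 0.001 -0.001 -0.   ]
```

>>> apply_moves(
  fingers=[1,1,1,1,1,1,1,1],
  dp=[
    [0,0,6],
    [0,0,16],
    [0,0,27],
    [0,0,38],
    [0,0,49],
    [0,0,60],
    [0,0,70],
    [0,0,75],
  ],
  rotation=[
    [0,0,0],
    [0,0,0],
    [0,0,0],
    [0,0,0],
    [0,0,0],
    [0,0,0],
    [0,0,0],
    [0,0,0],
  ],
)

```text
time: 23.62
position: [466.6, -370.2, 186.3]
tcp_rot: [-0.001, 0.997, 0.081, -0.001]
force: [0.0, 0.9, -2.2]
finger_gap: 0.292
```

>>> apply_moves(
  fingers=[1,1,1,1,1,1,1,1],
  dp=[
    [0,0,9],
    [0,0,18],
    [0,0,27],
    [0,0,34],
    [0,0,40],
    [0,0,45],
    [0,0,49],
    [0,0,49],
  ],
  rotation=[
    [0,0,0],
    [0,0,0],
    [0,0,0],
    [0,0,0],
    [0,0,0],
    [0,0,0],
    [0,0,0],
    [0,0,0],
  ],
)

```text
time: 24.28
position: [467.0, -370.5, 138.6]
tcp_rot: [-0.0, 0.997, 0.081, -0.0]
force: [0.0, -0.7, -2.5]
finger_gap: 0.295
```

```bash
python3 - <<'E'
from h import *
go(467.6,-370.3,135.4,.163)
snap("side","side11"); crop("side11",330,60,480,230,4,"c17")
E
```

```text
t 24.28 pos [ 467.  -370.5  138.6] yaw 0.163 F [ 0.  -0.7 -2.5] gap 0.295 dp [ 0.6 -0.1  3.2] rot [-0.001  0.001 -0.   ]
```

View pics/c17.png

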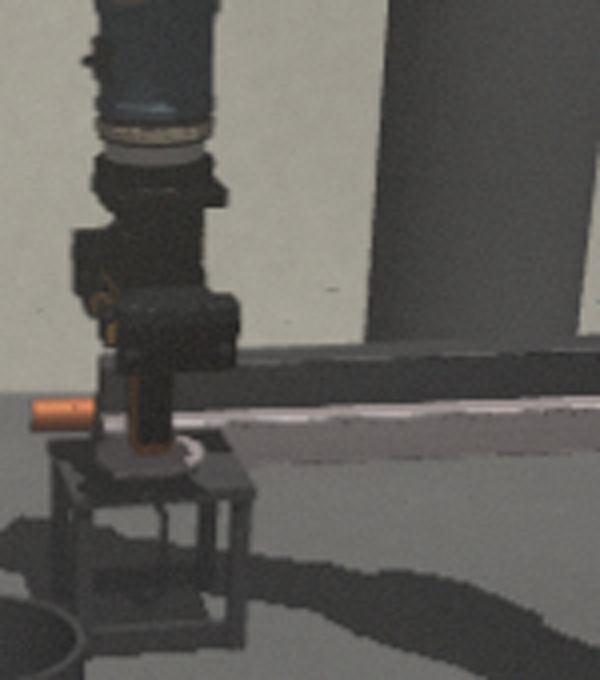

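The shank is through the hole and the disc is a few mm above the top. Settle it 3 mm lower, then release.

>>> apply_moves(
  fingers=[1,1,1,1],
  dp=[
    [0,0,1],
    [0,0,2],
    [0,0,3],
    [0,0,3],
  ],
  rotation=[
    [0,0,0],
    [0,0,0],
    [0,0,0],
    [0,0,0],
  ],
)

```text
time: 24.67
position: [467.4, -370.8, 136.5]
tcp_rot: [0.0, 0.997, 0.081, 0.0]
force: [-0.1, -0.0, -2.8]
finger_gap: 0.296
```

>>> apply_moves(
  fingers=[0.3,0.2,0,-0.2,-0.5,-1,-1,-1],
  dp=[
    [0,0,0],
    [0,0,0],
    [0,0,0],
    [0,0,0],
    [0,0,0],
    [0,0,0],
    [0,0,0],
    [0,0,0],
  ],
  rotation=[
    [0,0,0],
    [0,0,0],
    [0,0,0],
    [0,0,0],
    [0,0,0],
    [0,0,0],
    [0,0,0],
    [0,0,0],
  ],
)

```text
time: 25.33
position: [467.4, -370.8, 136.5]
tcp_rot: [0.0, 0.997, 0.081, 0.0]
force: [0.1, 0.1, 0.4]
finger_gap: 0.766
```

>>> apply_moves(
  fingers=[-1,-1,-1,-1,-1,-1,-1,-1],
  dp=[
    [0,0,0],
    [0,0,0],
    [0,0,0],
    [0,0,0],
    [0,0,0],
    [0,0,0],
    [0,0,0],
    [0,0,0],
  ],
  rotation=[
    [0,0,0],
    [0,0,0],
    [0,0,0],
    [0,0,0],
    [0,0,0],
    [0,0,0],
    [0,0,0],
    [0,0,0],
  ],
)

```text
time: 26.0
position: [467.4, -370.8, 136.5]
tcp_rot: [0.0, 0.997, 0.081, 0.0]
force: [0.6, -1.1, -0.2]
finger_gap: 1.001
```

>>> apply_moves(
  fingers=[-1,-1,-1,-1,-1,-1,-1,-1],
  dp=[
    [0,0,-8],
    [0,0,-22],
    [0,0,-42],
    [0,0,-62],
    [0,0,-85],
    [0,0,-110],
    [0,0,-135],
    [0,0,-160],
  ],
  rotation=[
    [0,0,0],
    [0,0,0],
    [0,0,0],
    [0,0,0],
    [0,0,0],
    [0,0,0],
    [0,0,0],
    [0,0,0],
  ],
)

```text
time: 26.67
position: [467.3, -370.6, 298.4]
tcp_rot: [0.0, 0.997, 0.081, 0.0]
force: [1.3, -0.0, 0.2]
finger_gap: 0.998
```

>>> apply_moves(
  fingers=[-1,-1,-1,-1,-1,-1,-1,-1],
  dp=[
    [-10,10,0],
    [-20,20,0],
    [-35,35,0],
    [-50,50,0],
    [-50,50,0],
    [-50,50,0],
    [-50,50,0],
    [-50,50,0],
  ],
  rotation=[
    [0,0,0],
    [0,0,0],
    [0,0,0],
    [0,0,0],
    [0,0,0],
    [0,0,0],
    [0,0,0],
    [0,0,0],
  ],
)

```text
time: 27.33
position: [427.2, -427.0, 296.7]
tcp_rot: [-0.0, 0.997, 0.082, 0.0]
force: [0.6, -0.2, 1.0]
finger_gap: 1.005
```

```bash
python3 - <<'E'
from h import *
snap("scene","scene12"); snap("side","side12"); snap("wrist","wrist12")
crop("side12",240,130,460,480,1.7,"c18")
V,U=np.mgrid[0:480,0:640]
i,p,d=load("wrist12"); c=cloud(i,d); z=c[...,2]
t=(z>183)&(z<194)&(V<330)&(np.hypot(c[...,0]-467,c[...,1]+369)<40); q=c[t]; print("handle",len(q),cv2.minAreaRect(q[:,:2].astype(np.float32)),np.median(q[:,2]) if len(q) else 0)
i,p,d=load("side12"); c=cloud(i,d); z=c[...,2]
t=(z>12)&(z<22)&(np.hypot(c[...,0]-506,c[...,1]-371)<60); q=c[t]; print("plug",len(q),cv2.minEnclosingCircle(q[:,:2].astype(np.float32)),np.median(q[:,2]))
g=c[t]; A=np.c_[g[:,:2],np.ones(len(g))]; print(np.linalg.lstsq(A,g[:,2],rcond=None)[0])
go(0,0,0)
E
```

```text
handle 1458 ((466.4410400390625, -370.6515808105469), (26.096452713012695, 26.42035484313965), 9.126443862915039) 188.06498761327404
plug 1471 ((507.1329345703125, 371.2554931640625), 39.58507537841797) 19.098359052151977
[ 2.67238638e-03 -2.50766419e-02  2.69280164e+01]
t 27.48 pos [ 426.9 -427.3  296.6] yaw 0.165 F [-0.1  0.1 -0.1] gap 0.997 dp [-351.2 -491.4  296.5] rot [-0. -0.  0.]
```

View pics/scene12.png

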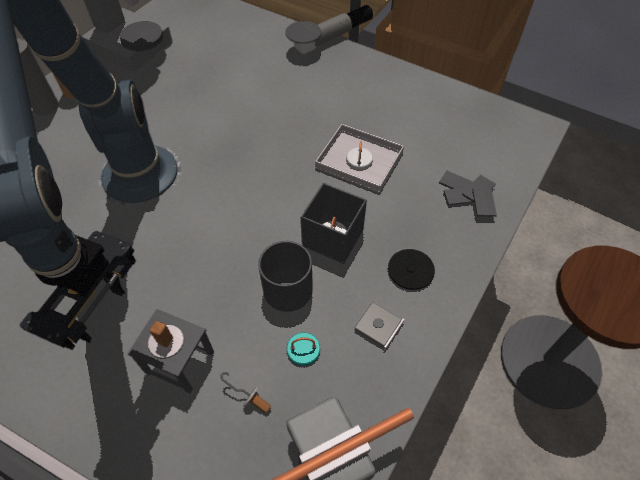

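View pics/c18.png

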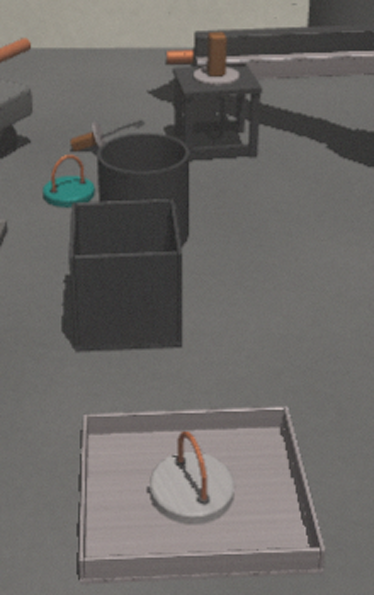

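Plug flat in the tray centre, tool back upright in its stand, spare plug in place and the robot touching nothing. Hand in.

```bash
python3 -c "
from plant import robot
print(robot.finish_job())"
```

```text
the job is handed in; nothing more can be done
None
```

The job is done and handed in at about 27.5 s of the 61 s allowed. I hooked the plug in the round pipe, lifted it clear of the rim and carried it past the square tube. I then set it in the tray, unhooked it and hung the tool back in its stand.

Last checks, from the camera images:
- **Plug:** it lies flat near (507, 371), close to the tray centre at about (506, 372), with its top at about 19 mm. The fingers only ever touched the tool handle, and the load came off the hook only after the plug stood on the tray floor.
- **Hook tool:** it hangs upright with the handle about 2 mm from where it started and the handle top at 188 mm, as before.
- **Spare plug:** it looks unmoved in the pictures; I did not measure its position at the end.
- **Robot:** the gripper is open and clear of everything, and the force reading is near zero.

No check failed. The two cameras' tray-centre readings differed by about 2 mm, which is within the calibration error.

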